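Divert the bronze gauge adapter into the blue bin

ROBOT

A 6-joint arm with a two-finger parallel gripper is mounted at the origin on the work surface. World frame = base frame: x ahead of the robot, y to its left, z up, the work surface at z = 0. Lengths are in m, angles in rad, forces in N, time in s.
With the tool pointing down it reaches from about 0.4 to 0.825 m from the base axis. Payload 7 kg.
Tool frame: the origin (TCP) lies between the finger pads; the fingertips stand 22 mm ahead of it and the grasp point (between the pads) lies 3 mm ahead of it; z points along the fingers, y is the direction in which the jaws open and shut (so a half turn about z gives the same grasp; the last joint's range is limited). The gripper opens to 88 mm and grips with 3 to 60 N. Pads are 19 mm wide; open, the fingers measure 130 mm over their backs; the gripper's body (78 mm by 193 mm) begins 47 mm behind the grasp point.
Start: joints at [-1.03, 0.359, 0.012, 0, -1.224, -0.288], TCP at [0.169, -0.654, 0.249] pointing down, gripper open.
Joint ranges: [-3.07, 3.07], [-1.43, 2.12], [-1.02, 1.25], [-3.03, 1.67], [-3.05, -0], [-3.03, 3.03]. Speed limits (rad/s): [2.39, 2.39, 3.01, 3.14, 3.14, 3.14].

INTERFACE

Orientations are given as [roll, pitch, yaw] about the fixed x, y, z axes, in that order (R = Rz(yaw) Ry(pitch) Rx(roll)).
In Python, from station import arm, optics gives the robot as it stands. The module is installed in compiled form; this text tells all that it offers.
- The arm moves only by the tool jog_arm, never from a script. Its argument "motion" is a list that holds one entry, the list of rows, each a list of 7 numbers: the shift along the tool's x, y, z in m, then the turn, a rotation vector about the tool's x, y, z in degrees, then the finger opening in m, from 0 to 0.0876. In form: [[[x, y, z, rx, ry, rz, grip], ...]]. A call has 1 to 8 rows; each row is the pose to reach, as a shift and turn from the pose measured when the call began, along the tool's axes at that moment; what a row does not reach only later rows make up. A row lasts 1/10 s, in which the tool goes at most 50 mm and 8.59 degrees, less where a joint would pass 70% of its speed; a pose out of reach is approached as far as the arm can. A call with a gripper value outside its range is refused whole. The fingers move at their own pace and stop on an object; "newtons" is the grip in N (left out, the last holds). Time passes only in rows, so rows that repeat a pose let the fingers close. It gives the time, the measured TCP pose, the force and the opening at its end, in the units of the state.
- arm.get_state(): the state, without advancing time (a new reading comes with each control period).
- optics.grab_frame(name): name is "scene" or "top"; returns the picture (400x640x3 uint8, red, green, blue); there is no depth.
- optics.camera_model(name): a dict with "mtx" (3x3 intrinsics, pixels), "R" (3x3) and "t" (3): a world point X has camera coordinates R X + t. Camera axes: x right, y down, z forward; pixel columns grow to the right and rows downward; lengths in m; the calibration is good to about 2 mm. A picture is of the moment at which its call begins. camera_model takes no time and is no camera call.
- arm.job_done(): hands the job in, once; it reports no verdict.
The state is a dict: "t": time; "q": joint angles; "qd": joint speeds; "joint_efforts": joint torques, N m; "eef_pos": TCP position; "ee_rot": TCP orientation; "force": force on the tool from outside, world axes, zero at the start; "moment": the same for the moment, N m; "width": finger opening in m.
Only numpy, scipy, OpenCV 4.12 (cv2) and the standard library are available. Lean on these libraries where they do the work, as an engineer would, in place of code of your own. Each camera call takes 0.05 s, during which the arm holds its last target.

TASK

Swing the red-knobbed diverter lever all the way over to the side where the blue bin stands, and only then drop the bronze gauge adapter in through the top of the diverter, so that it slides down that chute into the blue bin. Leave the lever over on that side and the adapter lying in the blue bin.

Things in the scene. Friction and masses are not known exactly. Their poses are not given: they have to be found in the camera images.
- adapter: Tarnished bronze gauge adapter, 160 g, upright on the bench (a zinc-grey one of the same shape is a bystander). From below: round stub 26 mm across, 14 mm high; hexagon 32 mm across flats, at 14 to 34 mm; nose 18 mm across, up to 44 mm. Origin: centre of underside, z up; hexagon flats face its +x, -x and every 60 degrees. Nothing else stands within 50 mm of its axis.
- diverter: Green diverter, fixed. Origin: centre of underside on the bench, z up, y from chute to chute; -x side, with the lever, roughly faces the robot. Hopper mouth on top, centred over the origin, 100 x 100 mm inside, yellow rim at height 239 mm. Inside, a plate pivots about x at height 150 mm; it slopes down to the side the lever leans to, sliding a part down that chute. Level, it holds the part.
- lever (a joint): Lever angle, rad: 0 upright, + leans to the diverter's +y, - to -y; stops at +-0.785; starts near 0. 10 mm rod at diverter x = -85 mm from the pivot (y 0, height 150 mm) to a red ball knob, 30 mm across, its centre 150 mm from the pivot: at angle q it is at y = 150 sin q, height 150 + 150 cos q (mm). Stays where left; about 2 N at the knob moves it.
- blue_bin: Blue open bin, fixed, under one chute: 120 (x) x 165 (y) x 55 mm high, walls 4 mm. Axes parallel to the diverter's; origin, the centre of its underside, lies 154.5 mm to the diverter's +y or -y side (varies). A like yellow bin stands on the other side.
There are look-alikes about, which are no part of the job. What is shaped like the adapter but turquoise is not meant.

How it is judged:
By the outcome, as a careful person would: the job done as asked, in the order asked, and still so for the second after the job is handed in, with the robot touching nothing.
It also fails if it takes over 43 s, if anything falls off the work surface, if the arm or the gripper's body presses on something with over 40 N, if the wrist force passes 120 N, or if a joint passes its speed limit or range.

## Working session

There is one attempt and no reset: what is moved stays moved. The work goes in short steps, Python scripts to look and compute and a tool call to move; the robot and the scene stay as the last step left them, time stands still between calls to the robot, and variables do not carry over. Pictures are saved under pics/ and viewed, and the job is handed in when it is done.

Besides the shell and the picture viewer there is one more tool, called as name(argument=value, ...), one argument or row to a line, values as JSON. jog_arm: Moves the arm, as the interface text tells. Its arguments: {"type":"object","properties":{"motion":{"type":"array","items":{"type":"array","items":{"type":"array","items":{"type":"number"}}}},"newtons":{"type":"number"}},"required":["motion"]}

```bash
mkdir -p pics; python3 - <<'E'
from station import arm, optics
import cv2
s=arm.get_state();print({k:(v if not hasattr(v,'round') else v) for k,v in s.items()})
for n in("scene","top"):
    im=optics.grab_frame(n);cv2.imwrite(f"pics/{n}0.png",im[:,:,::-1]);m=optics.camera_model(n);print(n,m)
E
```

```text
{'t': 0.0, 'q': array([-1.02992353e+00,  3.59393871e-01,  1.10441202e-02, -3.49075821e-04,
       -1.22412054e+00, -2.88080379e-01]), 'qd': array([-0.00097338,  0.00109612, -0.00231165,  0.00206624, -0.00086303,
       -0.00059675]), 'joint_efforts': array([-4.18003274e-04, -5.82716525e+01,  2.93052506e+01,  6.99727044e+00,
        6.98545278e-03, -1.88494473e-04]), 'eef_pos': array([ 0.16866538, -0.65310411,  0.24761193]), 'ee_rot': array([ 3.13989443e+00, -1.61011137e-04, -2.88891898e+00]), 'force': array([0.14350668, 0.09200294, 0.94622929]), 'moment': array([-0.0334924 , -0.03303039, -0.03134536]), 'width': 0.08778549655820321}
scene {'mtx': array([[381.80084786,   0.        , 318.55454893],
       [  0.        , 381.80084786, 206.54063361],
       [  0.        ,   0.        ,   1.        ]]), 'R': array([[ 0.881893  ,  0.47134708,  0.00983199],
       [ 0.33516   , -0.61214673, -0.7162012 ],
       [-0.33156073,  0.63490812, -0.6978246 ]]), 't': array([-0.44361339, -0.1549145 ,  1.28693265])}
top {'mtx': array([[413.7981151 ,   0.        , 322.14206054],
       [  0.        , 413.7981151 , 195.31030918],
       [  0.        ,   0.        ,   1.        ]]), 'R': array([[ 0.02602878, -0.99944165,  0.02094953],
       [-0.99942204, -0.02647522, -0.02132255],
       [ 0.02186529, -0.02038242, -0.99955313]]), 't': array([-0.10399399,  0.51224125,  1.01640614])}
```

View pics/scene0.png

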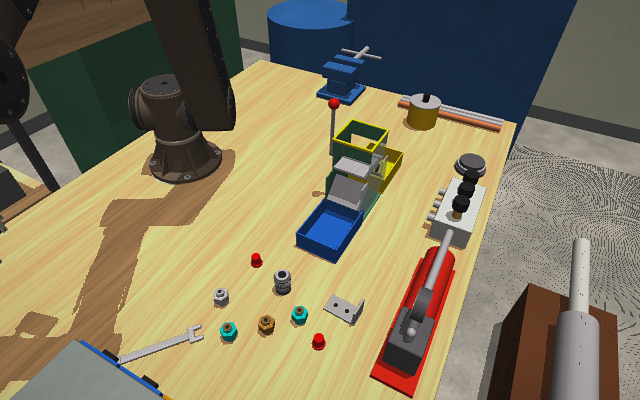

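View pics/top0.png

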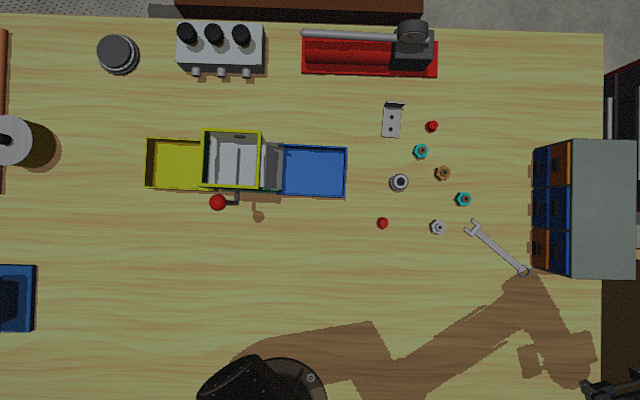

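The blue bin lies on the -y side: top (313,171), scene (333,232). The adapter candidates are:
- bronze: top (443,173), scene (266,324)
- turquoise: top (421,151) and (463,199)
- zinc-grey: top (437,227)
- larger grey fitting: top (399,182)

The bronze one fits the description. Next I'll enlarge it and measure.

```bash
cat > h.py <<'E'
import numpy as np,cv2
from station import optics
def ray(n,px):
    m=optics.camera_model(n);R,t=m["R"],m["t"]
    d=R.T@np.linalg.inv(m["mtx"])@np.array([px[0],px[1],1.]);return -R.T@t,d
def plane(n,px,z):
    c,d=ray(n,px);return c+d*(z-c[2])/d[2]
def tri(p1,p2):
    c1,d1=ray("scene",p1);c2,d2=ray("top",p2)
    A=np.stack([d1,-d2],1);s=np.linalg.lstsq(A,c2-c1,rcond=None)[0]
    a,b=c1+s[0]*d1,c2+s[1]*d2;return (a+b)/2,np.linalg.norm(a-b)
def proj(n,X):
    m=optics.camera_model(n);p=m["mtx"]@(m["R"]@np.asarray(X)+m["t"]);return p[:2]/p[2]
def blobs(im,lo,hi,amin=20):
    h=cv2.cvtColor(im,cv2.COLOR_BGR2HSV);k=cv2.inRange(h,lo,hi)
    n,l,s,c=cv2.connectedComponentsWithStats(k);return k,[(s[i].tolist(),c[i].round(1).tolist()) for i in range(1,n) if s[i][4]>=amin]
E
python3 - <<'E'
from h import *
sc=cv2.imread("pics/scene0.png");tp=cv2.imread("pics/top0.png")
for n,im in(("scene",sc),("top",tp)):
    print(n,"red",blobs(im,(0,170,90),(6,255,255))[1]);
    print(n,"yel",blobs(im,(25,170,90),(33,255,255),60)[1])
    print(n,"bronze",blobs(im,(7,120,40),(18,255,255),30)[1])
    print(n,"blue",blobs(im,(105,150,60),(120,255,255),60)[1])
a=cv2.resize(tp[140:205,410:475],None,fx=6,fy=6,interpolation=cv2.INTER_CUBIC)
b=cv2.resize(sc[295:360,235:300],None,fx=6,fy=6,interpolation=cv2.INTER_CUBIC)
cv2.imwrite("pics/c1.png",np.hstack([a,b]))
a=cv2.resize(tp[120:220,140:350],None,fx=3.5,fy=3.5,interpolation=cv2.INTER_CUBIC)
cv2.imwrite("pics/c2.png",a)
b=cv2.resize(sc[90:265,290:410],None,fx=3.4,fy=3.4,interpolation=cv2.INTER_CUBIC)
cv2.imwrite("pics/c3.png",b)
E
```

```text
scene red [([329, 98, 11, 9, 74], [333.6, 102.1]), ([371, 246, 84, 152, 2947], [418.1, 317.6]), ([251, 253, 12, 15, 98], [255.6, 259.8]), ([312, 333, 13, 17, 134], [318.3, 340.6])]
scene yel [([332, 119, 58, 33, 276], [362.0, 136.1]), ([382, 152, 21, 28, 121], [390.3, 167.0])]
scene bronze [([397, 100, 13, 10, 92], [403.2, 104.7]), ([437, 110, 65, 24, 520], [468.9, 121.6]), ([402, 117, 25, 14, 75], [409.4, 125.2]), ([0, 149, 236, 244, 12413], [106.3, 276.5]), ([141, 153, 13, 23, 129], [146.5, 165.9]), ([105, 167, 23, 15, 30], [115.9, 174.3]), ([0, 181, 50, 41, 412], [24.0, 200.1]), ([312, 191, 13, 6, 58], [317.0, 193.3]), ([422, 222, 20, 21, 103], [429.0, 231.5]), ([32, 236, 43, 31, 86], [52.3, 251.6]), ([293, 244, 41, 20, 61], [312.2, 254.2]), ([449, 245, 15, 7, 32], [456.1, 247.5]), ([388, 280, 15, 29, 45], [395.8, 292.6]), ([510, 283, 59, 117, 4154], [536.7, 344.1]), ([272, 285, 12, 12, 41], [275.5, 291.7]), ([214, 301, 16, 8, 37], [219.6, 305.5]), ([296, 307, 7, 7, 30], [299.0, 309.6]), ([589, 306, 31, 94, 1692], [607.5, 353.9]), ([257, 315, 18, 23, 292], [265.6, 326.1]), ([290, 
[... 1057 characters left out ...]
 210.2]), ([530, 225, 19, 44, 498], [540.3, 247.8]), ([527, 242, 6, 11, 35], [528.8, 247.4]), ([409, 274, 187, 112, 4147], [509.9, 336.3]), ([534, 280, 13, 12, 36], [539.8, 285.6]), ([281, 321, 142, 79, 2554], [352.7, 358.3]), ([229, 335, 59, 29, 249], [261.2, 347.5]), ([568, 378, 12, 11, 47], [573.1, 383.9]), ([404, 381, 26, 19, 125], [417.8, 391.4]), ([353, 382, 10, 11, 30], [357.7, 385.9]), ([360, 391, 14, 9, 37], [366.8, 395.6])]
top blue [([276, 144, 71, 53, 3009], [313.4, 171.5]), ([546, 147, 4, 39, 111], [547.9, 166.4]), ([566, 187, 4, 42, 166], [567.5, 207.6]), ([546, 189, 4, 38, 127], [547.6, 206.3]), ([565, 232, 5, 43, 144], [567.1, 252.6]), ([0, 265, 33, 67, 1102], [19.0, 294.9])]
```

View pics/c1.png

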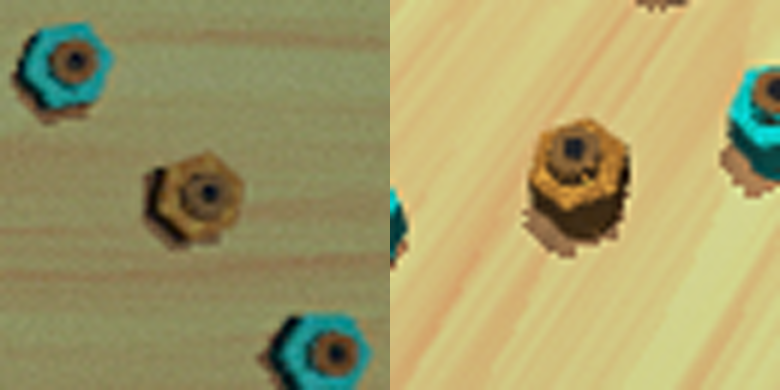

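View pics/c2.png

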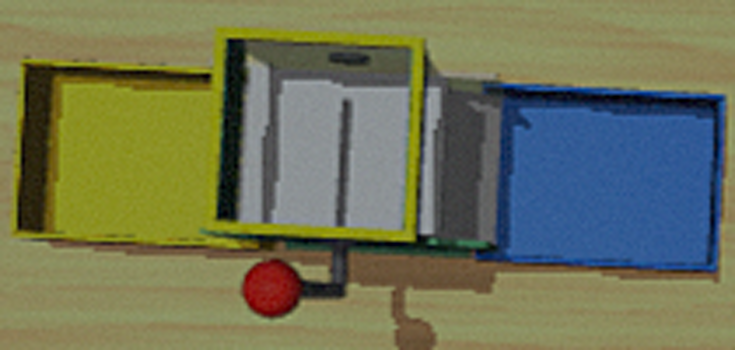

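View pics/c3.png

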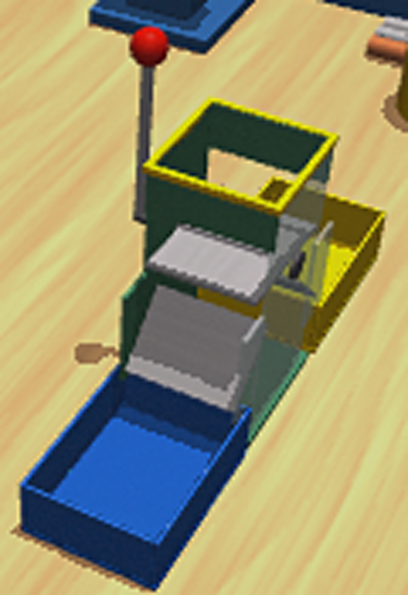

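The crop confirms a single bronze body: nose hole at top ≈(444.7,171.7), scene ≈(265.8,319.7), with turquoise neighbours. The lever is near upright, and the diverter rim corners are clear in the top view.

```bash
python3 - <<'E'
from h import *
np.set_printoptions(precision=4,suppress=True)
print("adapter",tri((265.8,319.7),(444.7,171.7)),plane("top",(444.7,171.7),.044),plane("scene",(265.8,319.7),.044))
print("knob",tri((333.8,103),(217.3,202.3)))
P=[plane("top",(140+x/3.5,120+y/3.5),.239) for x,y in [(217,28),(425,38),(418,241),(213,232)]]
print(np.array(P));
c=np.mean(P,0)
print("edges",[np.linalg.norm(P[i]-P[(i+1)%4]) for i in range(4)])
y=(P[0]-P[1])+(P[3]-P[2]); x=(P[0]-P[3])+(P[1]-P[2])
print("c",c,"yaw",np.degrees(np.arctan2(-y[0],y[1])),np.degrees(np.arctan2(x[1],x[0])))
S=[plane("scene",(290+x/3.4,90+y/3.4),.239) for x,y in [(211,100),(338,138),(280,211),(143,167)]]
print("scene rim",np.array(S),np.mean(S,0))
B=[plane("top",(140+x/3.5,120+y/3.5),.055) for x,y in [(502,83),(727,96),(717,272),(478,260)]]
print("bin",np.mean(B,0),np.linalg.norm(B[0]-B[1]),np.linalg.norm(B[1]-B[2]))
# hex edges
tp=cv2.imread("pics/top0.png");k,_=blobs(tp[150:195,425:465],(7,70,60),(22,255,255))
n,l,s,cc=cv2.connectedComponentsWithStats(k);print(s,cc)
a=cv2.resize(tp[155:190,427:462],None,fx=16,fy=16,interpolation=cv2.INTER_CUBIC);cv2.imwrite("pics/c4.png",a)
E
```

```text
adapter (array([ 0.5785, -0.3832,  0.0414]), np.float64(0.00021249127699321906)) [ 0.5784 -0.3823  0.044 ] [ 0.5795 -0.3843  0.044 ]
knob (array([0.4912, 0.099 , 0.2993]), np.float64(0.00019926193092262108))
[[0.6319 0.1464 0.239 ]
 [0.6298 0.0334 0.239 ]
 [0.5188 0.034  0.239 ]
 [0.5207 0.145  0.239 ]]
edges [np.float64(0.11302599574796592), np.float64(0.11093318256959928), np.float64(0.11103865652111541), np.float64(0.11113065756631041)]
c [0.5753 0.0897 0.239 ] yaw -1.0260036438085791 0.22055423410556504
scene rim [[0.5274 0.1421 0.239 ]
 [0.6357 0.1397 0.239 ]
 [0.6326 0.0304 0.239 ]
 [0.522  0.0322 0.239 ]] [0.5794 0.0861 0.239 ]
bin [ 0.5711 -0.0669  0.055 ] 0.15194553776962696 0.11908425313101638
[[   0    0   40   45 1478]
 [   0    0    1    2    2]
 [   0   15    1    1    1]
 [   8   15   30   19  205]
 [   9   19    2    6    7]
 [   2   27    1    2    2]
 [   2   32    1    1    1]
 [   5   32    1    1    1]
 [   0   32   40    5  101]
 [  10   39    1    1    1]
 [  15   39    1    1    1]] [[19.6123 20.9418]
 [ 0.      0.5   ]
 [ 0.     15.    ]
 [18.8878 23.4244]
 [ 9.1429 21.1429]
 [ 2.     27.5   ]
 [ 2.     32.    ]
 [ 5.     32.    ]
 [21.198  34.505 ]
 [10.     39.    ]
 [15.     39.    ]]
```

View pics/c4.png

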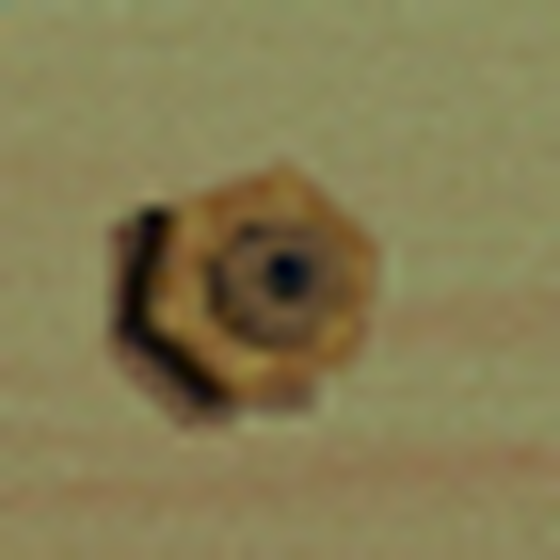

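```bash
cat >> h.py <<'E'
from scipy.spatial.transform import Rotation as Ro
def go(*pts):
    """pts: (x,y,z,jaw_angle_deg world) -> tool shift mm / rotvec deg from current pose"""
    from station import arm
    s=arm.get_state();R0=Ro.from_euler('xyz',s["ee_rot"])
    print("t %.2f"%s["t"],"pos",np.round(s["eef_pos"],4),"rpy",np.round(np.degrees(s["ee_rot"]),2),"F",np.round(s["force"],1),"w %.4f"%s["width"],"q",np.round(s["q"],2))
    for x,y,z,j in pts:
        c=[]
        for a in (j+90,j-90):
            rv=np.degrees((R0.inv()*Ro.from_euler('xyz',[np.pi,0,np.radians(a)])).as_rotvec());c.append(rv)
        rv=min(c,key=np.linalg.norm)
        print((x,y,z,j),"shift",np.round(R0.inv().apply(np.array([x,y,z])-s["eef_pos"]),4),"rot",np.round(rv,2))
E
python3 -c "
from h import *
go((.45,-.33,.40,90),(.50,.16,.40,90))"
```

```text
t 0.10 pos [ 0.1687 -0.6532  0.2477] rpy [ 1.7991e+02 -1.0000e-02 -1.6552e+02] F [-0.4  0.2  0.6] w 0.0876 q [-1.03  0.36  0.01 -0.   -1.22 -0.29]
(0.45, -0.33, 0.4, 90) shift [-0.3531  0.2428 -0.152 ] rot [ 0.09 -0.02 14.48]
(0.5, 0.16, 0.4, 90) shift [-0.5241  0.7047 -0.1513] rot [ 0.09 -0.02 14.48]
```

jog_arm(
  motion=[
    [[-0.353,0.243,-0.152,0,0,14.5,0],[-0.353,0.243,-0.152,0,0,14.5,0],[-0.353,0.243,-0.152,0,0,14.5,0],[-0.353,0.243,-0.152,0,0,14.5,0],[-0.353,0.243,-0.152,0,0,14.5,0],[-0.353,0.243,-0.152,0,0,14.5,0],[-0.353,0.243,-0.152,0,0,14.5,0],[-0.353,0.243,-0.152,0,0,14.5,0]],
  ],
)

```text
t: 0.9
eef_pos: [0.4166, -0.3672, 0.3823]
ee_rot: [3.14, -0.001, 3.141]
force: [0.8, -0.8, -0.5]
width: 0.0298
```

```bash
python3 -c "
from h import *
go((.485,-.02,.40,90),(.485,.165,.40,90))"
```

```text
t 0.90 pos [ 0.4166 -0.3672  0.3823] rpy [ 1.7991e+02 -3.0000e-02  1.7998e+02] F [ 0.8 -0.8 -0.5] w 0.0298 q [-0.37  0.1  -0.02 -0.   -1.45 -1.2 ]
(0.485, -0.02, 0.4, 90) shift [-0.0683  0.3472 -0.0172] rot [ 0.09 -0.03 -0.02]
(0.485, 0.165, 0.4, 90) shift [-0.0682  0.5322 -0.0169] rot [ 0.09 -0.03 -0.02]
```

jog_arm(
  motion=[
    [[-0.068,0.532,-0.018,0,0,0,0],[-0.068,0.532,-0.018,0,0,0,0],[-0.068,0.532,-0.018,0,0,0,0],[-0.068,0.532,-0.018,0,0,0,0],[-0.068,0.532,-0.018,0,0,0,0],[-0.068,0.532,-0.018,0,0,0,0],[-0.068,0.532,-0.018,0,0,0,0],[-0.068,0.532,-0.018,0,0,0,0]],
  ],
)

```text
t: 1.7
eef_pos: [0.4665, 0.0295, 0.3963]
ee_rot: [3.14, -0.0, 3.141]
force: [0.9, -1.4, 1.4]
width: 0.0006
```

jog_arm(
  motion=[
    [[0,0.16,0,0,0,0,0],[0,0.16,0,0,0,0,0],[0,0.16,0,0,0,0,0],[0,0.16,0,0,0,0,0],[0,0.16,0,0,0,0,0],[0,0.16,0,0,0,0,0]],
  ],
)

```text
t: 2.3
eef_pos: [0.4664, 0.1891, 0.3964]
ee_rot: [3.14, -0.001, -3.141]
force: [1.0, 0.4, 0.4]
width: 0.0003
```

```bash
python3 -c "
from h import *
go((.490,.165,.313,90))"
```

```text
t 2.30 pos [0.4664 0.1891 0.3964] rpy [ 1.7993e+02 -4.0000e-02 -1.7997e+02] F [1.  0.4 0.4] w 0.0003 q [ 0.78  0.01 -0.1  -0.   -1.47 -2.35]
(0.49, 0.165, 0.313, 90) shift [-0.0237 -0.0242  0.0833] rot [ 0.07 -0.04  0.03]
```

jog_arm(
  motion=[
    [[-0.023,-0.01,0.04,0,0,0,0],[-0.023,-0.01,0.083,0,0,0,0],[-0.023,-0.01,0.083,0,0,0,0],[-0.023,-0.024,0.083,0,0,0,0],[-0.023,-0.024,0.083,0,0,0,0]],
  ],
)

```text
t: 2.8
eef_pos: [0.4901, 0.1637, 0.3162]
ee_rot: [3.139, 0.002, 3.141]
force: [0.4, 0.6, 1.0]
width: 0.0002
```

```bash
python3 - <<'E'
from h import *
go((.490,.1,.3,90))
for n in("scene","top"):
    im=optics.grab_frame(n)[:,:,::-1];
    c=im[50:250,250:450] if n=="scene" else im[90:290,130:330]
    cv2.imwrite(f"pics/{n}1.png",cv2.resize(c,None,fx=2,fy=2)) 
a=np.hstack([cv2.imread(f"pics/{n}1.png") for n in("scene","top")]);cv2.imwrite("pics/p1.png",a)
import math
for d in (0,15,30,40,45): print(d, .09-.15*math.sin(math.radians(d))+.036, .15+.15*math.cos(math.radians(d))-.008+.022)
E
```

```text
t 2.80 pos [0.4901 0.1637 0.3162] rpy [1.7986e+02 1.3000e-01 1.7997e+02] F [0.4 0.6 1. ] w 0.0002 q [ 0.7   0.05 -0.22 -0.   -1.29 -2.27]
(0.49, 0.1, 0.3, 90) shift [ 0.0001 -0.0637  0.016 ] rot [ 0.14  0.13 -0.03]
0 0.126 0.314
15 0.08717714323462189 0.3088888739433603
30 0.05100000000000001 0.2939038105676658
40 0.029581858547019106 0.2789066664678467
45 0.01993398282201788 0.2700660171779821
```

View pics/p1.png

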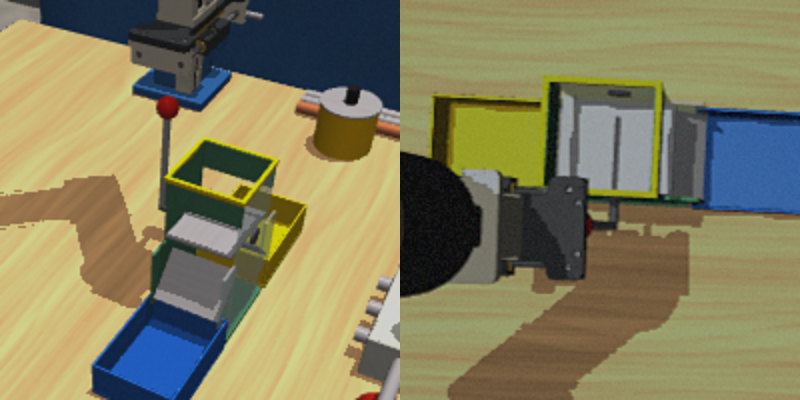

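The scene shows the closed fingers beside the knob, on its yellow-bin side. I'll push along the arc.

jog_arm(
  motion=[
    [[0,-0.04,0.002,0,0,0,0],[0,-0.058,0.004,0,0,0,0],[0,-0.077,0.007,0,0,0,0],[0,-0.096,0.014,0,0,0,0],[0,-0.113,0.022,0,0,0,0],[0,-0.125,0.03,0,0,0,0],[0,-0.134,0.037,0,0,0,0],[0,-0.134,0.037,0,0,0,0]],
  ],
)

```text
t: 3.7
eef_pos: [0.4897, 0.0302, 0.278]
ee_rot: [3.139, 0.002, 3.14]
force: [-0.2, -0.1, -0.7]
width: 0.0005
```

jog_arm(
  motion=[
    [[0,-0.005,0.005,0,0,0,0],[0,-0.01,0.009,0,0,0,0],[0,-0.01,0.009,0,0,0,0]],
  ],
)

```text
t: 4.0
eef_pos: [0.4895, 0.0199, 0.2683]
ee_rot: [3.139, 0.001, 3.14]
force: [0.2, 0.4, 0.2]
width: 0.0002
```

```bash
cat > snap.py <<'E'
from h import *
import sys
go((.490,.02,.27,90))
L=[]
for n in("scene","top"):
    im=optics.grab_frame(n)[:,:,::-1];cv2.imwrite(f"pics/{n}{sys.argv[1]}.png",im)
    c=im[50:250,250:450] if n=="scene" else im[90:290,130:330]
    L.append(cv2.resize(c,None,fx=2,fy=2))
    print(n,blobs(im,(0,170,70),(6,255,255),15)[1])
cv2.imwrite(f"pics/p{sys.argv[1]}.png",np.hstack(L))
E
python3 snap.py 2
```

```text
t 4.00 pos [0.4895 0.0199 0.2683] rpy [1.7985e+02 4.0000e-02 1.7992e+02] F [0.2 0.4 0.2] w 0.0002 q [ 0.44  0.04 -0.35 -0.   -1.18 -2.01]
(0.49, 0.02, 0.27, 90) shift [-0.0005  0.0001 -0.0017] rot [ 0.15  0.04 -0.08]
scene [([307, 134, 11, 10, 89], [312.0, 138.4]), ([370, 246, 85, 152, 3051], [417.3, 319.3]), ([251, 253, 12, 15, 115], [255.8, 260.1]), ([312, 333, 13, 17, 153], [318.2, 341.2])]
top [([301, 37, 137, 40, 2883], [354.9, 57.0]), ([429, 121, 9, 9, 45], [432.8, 124.8]), ([377, 217, 11, 12, 68], [382.2, 223.0])]
```

View pics/p2.png

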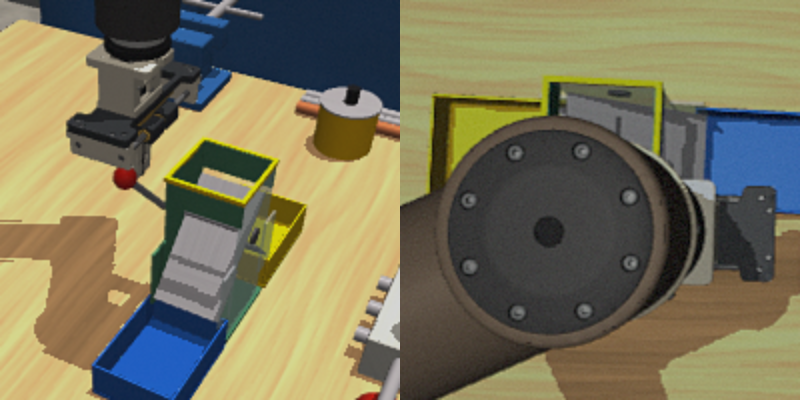

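The lever leans well towards the blue bin (knob at scene (312,138)) and the plate slopes to blue. There is no contact force yet, so I'll press on to the stop.

jog_arm(
  motion=[
    [[0,-0.004,0.002,0,0,0,0],[0,-0.004,0.002,0,0,0,0]],
  ],
)

```text
t: 4.3
eef_pos: [0.4905, 0.0181, 0.2671]
ee_rot: [3.135, 0.004, 3.141]
force: [-0.2, 9.8, 0.4]
width: 0.0005
```

jog_arm(
  motion=[
    [[0,-0.003,0.001,0,0,0,0],[0,-0.003,0.001,0,0,0,0]],
  ],
)

```text
t: 4.5
eef_pos: [0.4913, 0.0179, 0.2668]
ee_rot: [3.13, 0.006, 3.141]
force: [-3.1, 14.4, 4.5]
width: 0.0007
```

The stop is reached: force rose to 14 N with no further motion. Now I'll retreat perpendicular to the rod, then up.

jog_arm(
  motion=[
    [[0,0.02,-0.02,0,0,0,0],[0,0.03,-0.04,0,0,0,0],[0,0.03,-0.09,0,0,0,0.07],[0,0.03,-0.12,0,0,0,0.07],[0,0.03,-0.12,0,0,0,0.07]],
  ],
)

```text
t: 5.0
eef_pos: [0.4922, 0.0466, 0.3921]
ee_rot: [3.128, 0.014, -3.141]
force: [0.2, -0.1, -0.6]
width: 0.019
```

```bash
python3 -c "
from h import *
go((.56,-.2,.33,79.5),(.5785,-.383,.16,79.5))"
```

```text
t 5.00 pos [0.4922 0.0466 0.3921] rpy [ 179.22    0.79 -179.98] F [ 0.2 -0.1 -0.6] w 0.0190 q [ 0.49 -0.02 -0.13 -0.01 -1.44 -2.06]
(0.56, -0.2, 0.33, 79.5) shift [-0.0669 -0.2475  0.0597] rot [ 0.85  0.71 10.53]
(0.5785, -0.383, 0.16, 79.5) shift [-0.083  -0.4328  0.2274] rot [ 0.85  0.71 10.53]
```

jog_arm(
  motion=[
    [[-0.067,-0.248,0.02,0.8,0.7,10.5,0.05],[-0.067,-0.248,0.02,0.8,0.7,10.5,0.05],[-0.067,-0.248,0.02,0.8,0.7,10.5,0.05],[-0.067,-0.248,0.02,0.8,0.7,10.5,0.05],[-0.067,-0.248,0.02,0.8,0.7,10.5,0.05],[-0.083,-0.433,0.227,0.8,0.7,10.5,0.05],[-0.083,-0.433,0.227,0.8,0.7,10.5,0.05],[-0.083,-0.433,0.227,0.8,0.7,10.5,0.05]],
  ],
)

```text
t: 5.8
eef_pos: [0.5683, -0.2957, 0.2573]
ee_rot: [3.141, -0.0, 2.959]
force: [0.0, -0.2, 0.4]
width: 0.05
```

```bash
python3 snap.py 3;python3 -c "
from h import *
go((.5785,-.383,.12,79.5))
print(tri((312,138.4),(proj('top',(.4907,-.016,.256)))), proj('scene',(.4907,-.016,.256)))"
```

```text
t 5.80 pos [ 0.5683 -0.2957  0.2573] rpy [ 1.7995e+02 -1.0000e-02  1.6951e+02] F [ 0.  -0.2  0.4] w 0.0500 q [-0.18  0.3  -0.06 -0.   -1.22 -1.58]
(0.49, 0.02, 0.27, 90) shift [ 0.1344  0.2961 -0.0124] rot [ 5.000e-02 -1.000e-02 -1.049e+01]
scene [([307, 133, 11, 12, 99], [312.0, 138.4]), ([370, 246, 85, 152, 3056], [417.2, 319.5]), ([251, 253, 12, 15, 112], [255.8, 260.2]), ([312, 333, 13, 17, 153], [318.1, 341.1])]
top [([322, 38, 70, 16, 428], [365.9, 44.2]), ([431, 41, 7, 26, 103], [434.9, 53.8]), ([279, 198, 9, 15, 82], [283.0, 205.4])]
t 5.90 pos [ 0.5655 -0.2963  0.2515] rpy [179.88  -0.64 169.31] F [-0.1 -0.4 -1. ] w 0.0495 q [-0.18  0.3  -0.06 -0.   -1.22 -1.58]
(0.5785, -0.383, 0.12, 79.5) shift [-0.0303 -0.0831  0.131 ] rot [ 0.12 -0.64 -0.2 ]
(array([ 0.49068964, -0.0162646 ,  0.2596561 ]), np.float64(4.2906171141446845e-05)) [312.06774089 139.60154305]
```

View pics/p3.png

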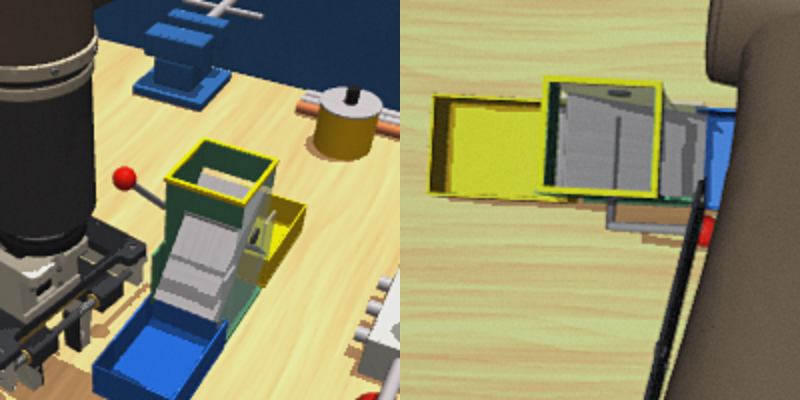

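The lever stayed at its stop (knob at scene (312.0,138.4), predicted (312.1,139.6)). Next I'll go over the adapter.

jog_arm(
  motion=[
    [[-0.03,-0.083,0.131,0.1,-0.6,0,0.05],[-0.03,-0.083,0.131,0.1,-0.6,0,0.05],[-0.03,-0.083,0.131,0.1,-0.6,0,0.05],[-0.03,-0.083,0.131,0.1,-0.6,0,0.05],[-0.03,-0.083,0.131,0.1,-0.6,0,0.05]],
  ],
)

```text
t: 6.4
eef_pos: [0.5769, -0.3832, 0.1173]
ee_rot: [3.141, -0.006, 2.954]
force: [-0.6, 0.7, 0.3]
width: 0.0499
```

```bash
python3 - <<'E'
from h import *
go((.5785,-.383,.028,79.5))
im=optics.grab_frame("scene")[:,:,::-1]
cv2.imwrite("pics/p4.png",cv2.resize(im[240:380,180:360],None,fx=4,fy=4,interpolation=cv2.INTER_CUBIC))
E
```

```text
t 6.40 pos [ 0.5769 -0.3832  0.1173] rpy [179.95  -0.32 169.22] F [-0.6  0.7  0.3] w 0.0499 q [-0.31  0.49 -0.1  -0.   -0.99 -1.45]
(0.5785, -0.383, 0.028, 79.5) shift [-0.0021  0.0005  0.0892] rot [ 0.05 -0.32 -0.28]
```

View pics/p4.png

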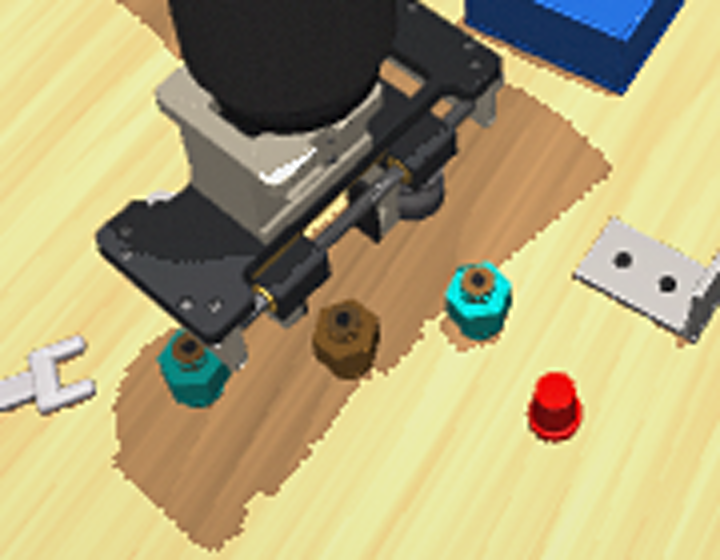

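```bash
python3 - <<'E'
from h import *
a=cv2.imread("pics/scene0.png")[255:305,260:310];b=cv2.imread("pics/top0.png")[160:210,375:425]
cv2.imwrite("pics/p5.png",np.hstack([cv2.resize(x,None,fx=8,fy=8) for x in(a,b)]))
print(tri((282,273),(399.5,181.5)))
E
```

```text
(array([ 0.55092093, -0.27147233,  0.05666621]), np.float64(0.0005508342473255116))
```

View pics/p5.png

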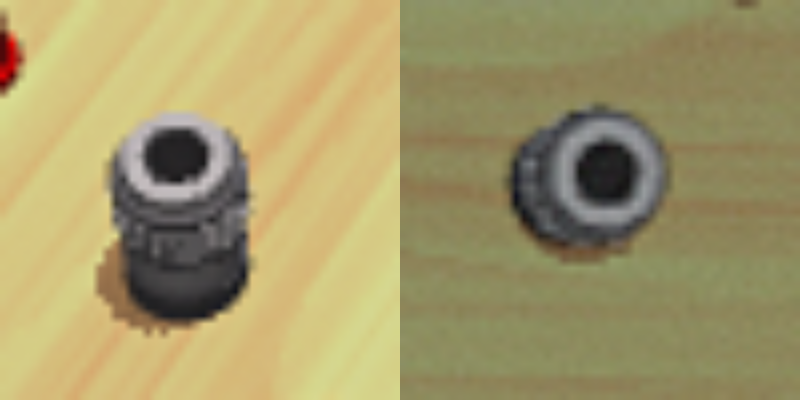

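The grey fitting's top is about 57 mm high, below the gripper body's 72 mm at the grasp. Safe to descend; the jaws straddle the bronze part.

jog_arm(
  motion=[
    [[-0.002,0,0.04,0,-0.3,0,0.05],[-0.002,0,0.07,0,-0.3,0,0.05],[-0.002,0,0.089,0,-0.3,0,0.05],[-0.002,0,0.089,0,-0.3,0,0.05]],
  ],
)

```text
t: 6.85
eef_pos: [0.5799, -0.3819, 0.0307]
ee_rot: [3.141, 0.002, 2.956]
force: [-0.2, 0.3, 0.2]
width: 0.0501
```

jog_arm(
  motion=[
    [[0,0,0,0,0,0,0.02],[0,0,0,0,0,0,0.02],[0,0,0,0,0,0,0.02],[0,0,0,0,0,0,0.02],[0,0,0,0,0,0,0.02]],
  ],
  newtons=25,
)

```text
t: 7.35
eef_pos: [0.5813, -0.3821, 0.0332]
ee_rot: [-3.141, 0.005, 2.956]
force: [0.3, 2.6, 7.6]
width: 0.0316
```

Width 31.6 mm matches the 32 mm flats. Lifting.

jog_arm(
  motion=[
    [[0,0,-0.03,0,0,0,0.02],[0,0,-0.08,0,0,0,0.02],[0,0,-0.13,0,0,0,0.02],[0,0,-0.18,0,0,0,0.02],[0,0,-0.23,0,0,0,0.02],[0,0,-0.27,0,0,0,0.02],[0,0,-0.27,0,0,0,0.02],[0,0,-0.27,0,0,0,0.02]],
  ],
)

```text
t: 8.15
eef_pos: [0.5799, -0.3816, 0.3048]
ee_rot: [3.142, 0.008, 2.956]
force: [-0.2, 0.6, -3.3]
width: 0.0317
```

```bash
python3 - <<'E'
from h import *
go((.577,.088,.32,79.5),(.577,.088,.32,90))
im=optics.grab_frame("scene")[:,:,::-1]
cv2.imwrite("pics/p6.png",cv2.resize(im[160:380,150:390],None,fx=2.5,fy=2.5,interpolation=cv2.INTER_CUBIC))
E
```

```text
t 8.15 pos [ 0.5799 -0.3816  0.3048] rpy [180.     0.48 169.36] F [-0.2  0.6 -3.3] w 0.0317 q [-0.3   0.36  0.14 -0.   -1.34 -1.45]
(0.577, 0.088, 0.32, 79.5) shift [ 0.0894  0.461  -0.016 ] rot [-0.    0.48 -0.14]
(0.577, 0.088, 0.32, 90) shift [ 0.0894  0.461  -0.016 ] rot [ -0.04   0.48 -10.64]
```

View pics/p6.png

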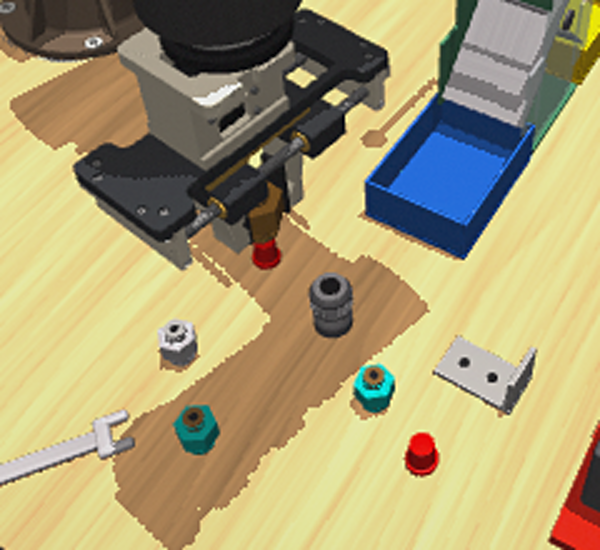

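The bronze adapter is held upright between the pads. Now I'll carry it over the hopper.

jog_arm(
  motion=[
    [[0.089,0.461,-0.016,0,0.5,-10.6,0.02],[0.089,0.461,-0.016,0,0.5,-10.6,0.02],[0.089,0.461,-0.016,0,0.5,-10.6,0.02],[0.089,0.461,-0.016,0,0.5,-10.6,0.02],[0.089,0.461,-0.016,0,0.5,-10.6,0.02],[0.089,0.461,-0.016,0,0.5,-10.6,0.02],[0.089,0.461,-0.016,0,0.5,-10.6,0.02],[0.089,0.461,-0.016,0,0.5,-10.6,0.02]],
  ],
)

```text
t: 9.0
eef_pos: [0.5761, 0.0198, 0.3147]
ee_rot: [-3.141, -0.006, 3.141]
force: [0.9, -0.2, -1.9]
width: 0.0315
```

```bash
python3 - <<'E'
from h import *
go((.577,.088,.31,90))
E
```

```text
t 9.00 pos [0.5761 0.0198 0.3147] rpy [-179.99   -0.36  179.95] F [ 0.9 -0.2 -1.9] w 0.0315 q [ 0.37  0.16 -0.1  -0.   -1.31 -1.94]
(0.577, 0.088, 0.31, 90) shift [-0.0009  0.0682  0.0047] rot [-0.01 -0.36 -0.05]
```

jog_arm(
  motion=[
    [[-0.001,0.04,0.004,0,-0.3,0,0.02],[-0.001,0.068,0.004,0,-0.3,0,0.02],[-0.001,0.068,0.004,0,-0.3,0,0.02],[-0.001,0.068,0.004,0,-0.3,0,0.02]],
  ],
)

```text
t: 9.4
eef_pos: [0.5764, 0.0883, 0.3089]
ee_rot: [-3.14, -0.004, -3.141]
force: [0.6, 0.1, -2.0]
width: 0.0317
```

```bash
python3 snap.py 7; python3 -c "
from h import *
go((.577,.088,.258,90))"
```

```text
t 9.40 pos [0.5764 0.0883 0.3089] rpy [-179.92   -0.23 -179.96] F [ 0.6  0.1 -2. ] w 0.0317 q [ 0.49  0.18 -0.1  -0.   -1.3  -2.06]
(0.49, 0.02, 0.27, 90) shift [ 0.0863 -0.0682  0.0394] rot [-0.08 -0.23  0.04]
scene [([307, 133, 11, 11, 97], [312.0, 138.2]), ([370, 246, 85, 151, 3036], [417.4, 318.9]), ([251, 253, 12, 15, 113], [255.8, 260.1]), ([312, 333, 13, 17, 146], [318.1, 341.0])]
top [([301, 37, 137, 40, 2881], [355.2, 57.1]), ([429, 121, 9, 12, 52], [432.5, 125.6]), ([275, 198, 15, 15, 164], [282.1, 204.9]), ([377, 217, 11, 12, 71], [382.4, 223.0])]
t 9.50 pos [0.5767 0.0871 0.3097] rpy [-1.7994e+02 -1.6000e-01  1.7993e+02] F [ 0.2 -0.2 -1.5] w 0.0317 q [ 0.48  0.18 -0.1  -0.   -1.3  -2.06]
(0.577, 0.088, 0.258, 90) shift [-0.0004  0.0009  0.0517] rot [-0.06 -0.16 -0.07]
```

View pics/p7.png

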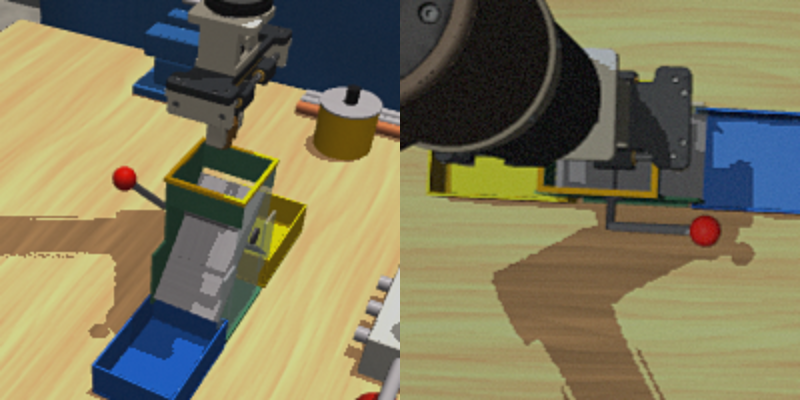

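The adapter is centred over the yellow mouth, and the lever is still at its stop (knob at scene (312,138), top (282,205)). Now I'll lower and release.

jog_arm(
  motion=[
    [[0,0,0.025,0,0,0,0.02],[0,0,0.052,0,0,0,0.02],[0,0,0.052,0,0,0,0.02],[0,0,0.052,0,0,0,0.044],[0,0,0.052,0,0,0,0.044],[0,0,0.052,0,0,0,0.044],[0,0,0.052,0,0,0,0.044],[0,0,0.052,0,0,0,0.044]],
  ],
)

```text
t: 10.3
eef_pos: [0.5768, 0.0872, 0.2584]
ee_rot: [-3.141, -0.002, 3.141]
force: [0.0, -0.0, 0.7]
width: 0.044
```

jog_arm(
  motion=[
    [[0,0,-0.04,0,0,0,0.044],[0,0,-0.08,0,0,0,0.044],[0,0,-0.12,0,0,0,0.044],[0,0,-0.12,0,0,0,0.044],[0,0,-0.12,0,0,0,0.044]],
  ],
)

```text
t: 10.8
eef_pos: [0.5772, 0.0875, 0.3796]
ee_rot: [3.141, 0.001, 3.141]
force: [-0.6, 0.0, -0.8]
width: 0.0441
```

```bash
python3 snap.py 8
```

```text
t 10.80 pos [0.5772 0.0875 0.3796] rpy [1.7995e+02 3.0000e-02 1.7994e+02] F [-0.6  0.  -0.8] w 0.0441 q [ 0.48  0.15  0.03 -0.   -1.45 -2.06]
(0.49, 0.02, 0.27, 90) shift [ 0.0872 -0.0677  0.1095] rot [ 0.05  0.03 -0.06]
scene [([307, 133, 11, 11, 93], [311.8, 138.2]), ([370, 246, 85, 152, 3029], [417.4, 318.8]), ([251, 253, 12, 15, 105], [255.8, 260.0]), ([312, 333, 13, 17, 151], [318.0, 340.9])]
top [([301, 37, 137, 40, 2868], [355.4, 57.0]), ([429, 121, 9, 11, 54], [432.8, 125.0]), ([275, 198, 15, 15, 145], [282.1, 205.4]), ([377, 217, 11, 12, 67], [382.5, 223.0])]
```

View pics/p8.png

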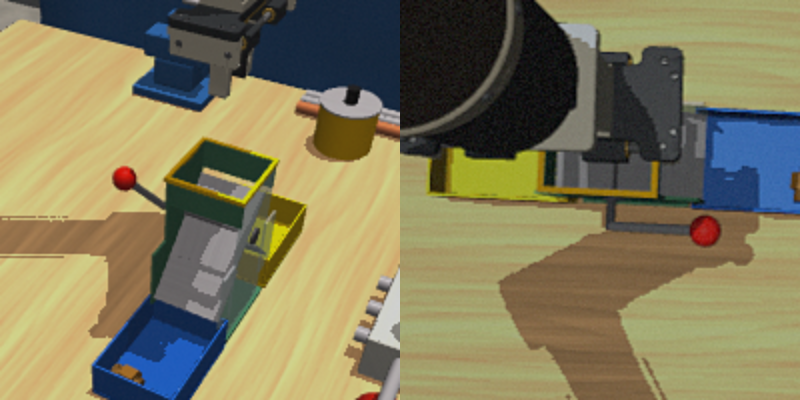

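The bronze part lies in the blue bin, at scene ≈(314,237), and the lever has not moved. I'll check that it is at rest, then hand in.

jog_arm(
  motion=[
    [[0,0,0,0,0,0,0.044],[0,0,0,0,0,0,0.044],[0,0,0,0,0,0,0.044],[0,0,0,0,0,0,0.044],[0,0,0,0,0,0,0.044]],
  ],
)

```text
t: 11.4
eef_pos: [0.5766, 0.0873, 0.3774]
ee_rot: [-3.141, -0.003, 3.14]
force: [-0.2, 0.8, -0.1]
width: 0.0437
```

```bash
python3 snap.py 9; python3 - <<'E'
from h import *
for i in(8,9):
    for n,(a,b,c,d) in(("scene",(195,265,295,365)),("top",(140,205,272,350))):
        print(i,n,blobs(cv2.imread(f"pics/{n}{i}.png")[a:b,c:d],(7,120,60),(18,255,255),20)[1])
L=[cv2.resize(cv2.imread("pics/scene9.png")[190:265,290:370],(400,375)),cv2.resize(cv2.imread("pics/top9.png")[135:210,270:350],(400,375))]
cv2.imwrite("pics/p10.png",np.hstack(L))
E
```

```text
t 11.40 pos [0.5766 0.0873 0.3774] rpy [-179.95   -0.18  179.94] F [-0.2  0.8 -0.1] w 0.0437 q [ 0.48  0.15  0.02 -0.   -1.44 -2.06]
(0.49, 0.02, 0.27, 90) shift [ 0.0862 -0.0673  0.1077] rot [-0.05 -0.18 -0.06]
scene [([307, 133, 11, 11, 94], [311.7, 138.3]), ([370, 246, 85, 152, 3033], [417.4, 318.9]), ([251, 253, 12, 15, 110], [255.7, 260.0]), ([312, 333, 13, 17, 154], [318.1, 341.2])]
top [([301, 37, 137, 40, 2893], [355.2, 57.0]), ([429, 121, 9, 11, 52], [432.7, 125.0]), ([275, 198, 15, 15, 156], [282.3, 205.5]), ([377, 217, 11, 12, 64], [382.5, 222.8])]
8 scene [([0, 0, 30, 24, 393], [13.0, 10.3]), ([11, 37, 15, 10, 72], [18.2, 40.8]), ([0, 49, 39, 20, 58], [18.2, 59.7])]
8 top [([54, 33, 14, 18, 174], [60.3, 41.5]), ([0, 54, 30, 9, 76], [14.1, 57.0]), ([31, 56, 40, 9, 89], [45.6, 58.3])]
9 scene [([0, 0, 30, 24, 381], [13.3, 10.3]), ([11, 37, 15, 10, 73], [18.3, 40.8]), ([0, 49, 39, 20, 58], [18.2, 59.7])]
9 top [([54, 33, 14, 18, 177], [60.3, 41.6]), ([0, 54, 9, 9, 30], [3.3, 57.1]), ([9, 55, 64, 10, 141], [38.9, 57.9])]
```

View pics/p10.png

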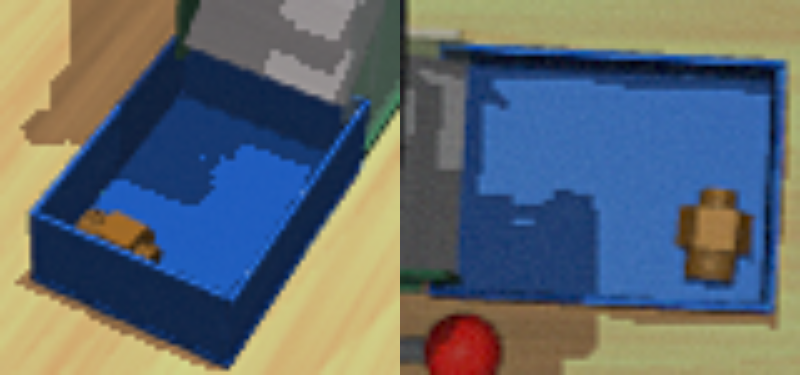

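The adapter is at rest on the bin floor, unmoved between pictures (top (332,182)). The lever is at its stop and the robot is clear of everything.

```bash
python3 -c "
from station import arm
print(arm.job_done())"
```

```text
the job is handed in; nothing more can be done
None
```

The job is done and handed in at about 11.4 s of the 43 s allowed. The lever is fully over to the blue bin's side (-y), and the bronze adapter is lying in the blue bin.

- **Lever:** I pushed the knob over with the closed fingers until it met its stop. The force rose to about 14 N with no further motion. The knob then appeared within about 1 px of where a 45-degree lean should put it, and it stayed there in every later picture.
- **Adapter:** I gripped it on its hexagon flats (31.6 mm measured against 32 mm given), carried it over the hopper and released it at the mouth. It slid down the chute into the blue bin.
- **Last checks:** Two sets of pictures 0.5 s apart showed the adapter at rest on the bin floor and the lever unmoved. The gripper was empty, clear of everything and reading almost no force.
- **Disagreements:** The two cameras put the hopper centre about 5 mm apart, so I aimed between them. While gripping, the wrist briefly read about 8 N upward, which was gone after the lift. No check failed.

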